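# Start a probe check in the dry-block calibrator

### The job

Start a check of the red temperature probe: slide the steel shutter on the white dry-block calibrator fully open, take the red-handled probe from the grey stand and put it fully home, upright, in the well that the shutter covered, then press the green key fully down once the probe is home and let it go. Leave the blue-handled probe in its place in the stand, and do not knock over the two bottles.

Things in the scene. Friction and masses are not known exactly. Their poses are not given: they have to be found in the camera images.
- dry_block: White box-shaped dry-block calibrator with grey trim, 130 (x) x 170 (y) x 75 mm high, fixed to the bench. Origin at the centre of its underside, z up; its long side is along its y. On its top: a metal plate with the well, a steel shutter between two dark rails (rails up to 84 mm above the bench), a blank grey display in a black frame and a round green key.
- well_mouth (a point): Centre of the mouth of the well, on the top face of the metal plate, 79 mm above the bench; axes as the calibrator's (x across the rails, y along them, z up). Round hole, 10 mm wide with a 1.5 mm chamfer, 53 mm deep. At the calibrator's x = +25, y = -30 mm. Hidden under the shutter when that is closed.
- shutter (a joint): Steel shutter, 42 x 42 x 3 mm, its top 83.5 mm above the bench, that slides over the well along the calibrator's +y; 0 = closed (centred over the well), 0.05 m = fully open (against its stop). It slides stiffly (about 1.5 N) and stays where it is left.
- shutter_tab (a point): Centre of the top face of the shutter's black upright tab, which moves with it: tab 30 mm along x, 10 mm thick along y (the sliding direction), 24 mm high above the shutter; its top is 107.5 mm above the bench. Axes as the calibrator's. It can be pinched from above across its thickness, or pushed. It stands 8 mm to the +y side of the shutter's centre.
- red_probe_handle (a point): Centre of the red probe's round handle (red with two thin black bands, 22 mm diameter, 46 mm long along z); z points up along the probe to the handle's end. The handle's top is 23 mm above this point, the flange's underside 27 mm below it, the pin's tip 77 mm below it.
- red_probe_flange (a point): Centre of the underside of the red probe's flange, which comes to rest on the metal plate round the well when the probe is fully home; z along the probe towards the handle.
- blue_probe_handle (a point): Centre of the round blue handle of a second probe, the same in size, in the other hole of the stand; to be left there.
- probe_stand: Grey block with a dark foot, 50 (x) x 130 (y) x 62 mm high, fixed. Origin at the centre of its underside, z up. Two upright holes, 11 mm wide and 56 mm deep, at y = -40 and +40 mm; each probe's flange rests on its top face (62 mm above the bench). Which probe is in which hole varies.
- start_key (a joint): Green push key on the calibrator's top: 0 = up, 0.006 m = fully down; a spring of about 4 N (fully down) returns it.
- start_key_top (a point): Centre of the top of the green key (22 mm diameter); pressed straight down. At the calibrator's x = -40, y = +50 mm.
- bottle_a: Capped white reagent bottle, 45 mm wide, 90 mm high, standing on the right of the bench; origin at the centre of its base, z up.
- bottle_b: Second bottle of the same size and kind, near the first; origin at the centre of its base, z up.
- red_probe: The whole red probe: loose, rigid, about 70 g, 100 mm long, standing upright in one of the stand's two holes. Red handle, under it a steel flange of 26 mm diameter and 4 mm thickness, then a steel pin of 8 mm diameter and 50 mm length with a 3 mm tapered tip. Origin at the pin's tip, z along the probe towards the handle.
Not all that is in view belongs to the job. There is more than one size of the red_probe; the one meant has the size given above.

How it is judged:
By the outcome, as a careful person would: the job done as asked, in the order asked, and still so for the second after the job is handed in, with the robot touching nothing.
It also fails if it takes over 58 s, if anything falls off the work surface, if the arm or the gripper's body presses on something with over 40 N, if the wrist force passes 120 N, or if a joint passes its speed limit or range.

### The arm

A 6-joint arm with a two-finger parallel gripper is mounted at the origin on the work surface; the furniture and walls round the work are solid. World frame = base frame: x ahead of the robot, y to its left, z up, the work surface at z = 0. Lengths are in m, angles in rad, forces in N, time in s.
With the tool pointing down it reaches from about 0.275 to 0.85 m from the base axis. Payload 5.2 kg.
Tool frame: the origin (TCP) lies on the centre line of the jaws, within the pads' length; the fingertips stand 14 mm ahead of it and the grasp point (between the pads) lies 5 mm behind it (robot.tip_extent is the distance from the TCP to the fingertips, in m); y points along the fingers, z is the direction in which the jaws open and shut, and the axes are right-handed (so a half turn about y gives the same grasp; the last joint's range is limited). The gripper opens to 85 mm and grips with 20 to 120 N. Pads are 22 mm wide; open, the fingers measure 114 mm over their backs; the gripper's body (76 mm by 85 mm) begins 54 mm behind the grasp point. The pads swing forward as they close: fully open they stand 13 mm farther back than shut.
Start: joints at [-1.394, 0.259, 1.535, -0, 1.348, -0.203], TCP at [0.204, -0.511, 0.245] pointing down, gripper open.
Joint ranges: [-3.14, 3.14], [-0.91, 2.08], [0.19, 2.58], [-1.22, 4.36], [0.22, 2.71], [-3.12, 3.12]. Speed limits (rad/s): [2.57, 2.57, 3.14, 3.14, 3.14, 3.14].

### API

Orientations are given as a rotation vector (axis times angle).
In Python, from rig import robot, imaging gives the robot as it stands.
- The arm moves only by the tool jog_arm, never from a script. Its argument "deltas" is one flat list of numbers, 4 for each row, row after row: the shift along the tool's x, y, z in cm, then the turn about the tool's y in rad. In form: [dx, dy, dz, yaw, dx, dy, dz, yaw, ...]. A call has 1 to 10 rows; each row is the pose to reach, as a shift and turn from the pose commanded when the call began, along the tool's axes at that moment; what a row does not reach only later rows make up. A row lasts 1/8 s, in which the tool goes at most 62.5 mm and 10.7 degrees, less where a joint would pass 70% of its speed; a pose out of reach is approached as far as the arm can. A call with a gripper value outside its range is refused whole. "jaw" is the closure in counts, from 0 (fully open) to 255 (shut), set as the call begins (left out, the last holds). The fingers move at their own pace and stop on an object; "grip_force" is the grip in N (left out, the last holds). Time passes only in rows, so rows that repeat a pose let the fingers close. It gives the time, the measured TCP pose, the force and the opening at its end, in the units of the state.
- robot.sense(): the state, without advancing time (a new reading comes with each control period).
- imaging.read_camera(name): name is "scene" or "side" or "wrist"; returns a dict with "color" (480x640x3 uint8, red, green, blue), "fx", "fy", "cx", "cy" (pixels), "k1" (the pictures are not rectified: a ray, as slopes to the right and down, at radius r is drawn at 1 + k1 r^2 times it, then the intrinsics apply), "R" (3x3) and "t" (3): a world point X has camera coordinates R X + t; the wrist camera has in their place "mount" (4x4, takes a point from camera to tool coordinates, whose origin is the TCP and whose axes are the tool frame's). Camera axes: x right, y down, z forward; pixel columns grow to the right and rows downward; lengths in m; the calibration is good to about 2 mm. A picture is of the moment at which its call begins: read the wrist's pose just before it. There is no depth.
- robot.sign_off(): hands the job in, once; it reports no verdict.
The state is a dict: "t": time; "qpos": joint angles; "joint_velocities": joint speeds; "joint_efforts": joint torques, N m; "tcp_pos": TCP position; "orientation": TCP orientation; "force": force on the tool from outside, world axes, zero at the start; "ft_torque": the same for the moment, N m; "width": opening from 0.0 (shut) to 1.0 (fully open).
Only numpy, scipy, OpenCV 4.12 (cv2) and the standard library are available. Lean on these libraries where they do the work, as an engineer would, in place of code of your own. Each camera call takes 0.05 s, during which the arm holds its last target. There are 200 camera calls.

## Working session

There is one attempt and no reset: what is moved stays moved. The work goes in short steps, Python scripts to look and compute and a tool call to move; the robot and the scene stay as the last step left them, time stands still between calls to the robot, and variables do not carry over. Pictures are saved under pics/ and viewed, about 8 in all and at most 12, crops included, and the job is handed in when it is done.

Besides the shell and the picture viewer there is one more tool, called after "Request:" by a JSON object that holds its "op" and its "data", one argument or row to a line. jog_arm: Moves the arm, as the interface text tells. Its arguments: {"type":"object","properties":{"deltas":{"type":"array","items":{"type":"number"}},"jaw":{"type":"number"},"grip_force":{"type":"number"}},"required":["deltas"]}

```bash
mkdir -p pics; cat > h.py <<'E'
import numpy as np, cv2
from rig import robot, imaging
from scipy.spatial.transform import Rotation as Ro
def cam(name):
    s=robot.sense(); c=imaging.read_camera(name)
    if name=="wrist":
        T=np.eye(4);T[:3,:3]=Ro.from_rotvec(s["orientation"]).as_matrix();T[:3,3]=s["tcp_pos"]
        M=T@np.array(c["mount"]); c["R"]=M[:3,:3].T; c["t"]=-c["R"]@M[:3,3]
    return c
def save(c,fn): cv2.imwrite("pics/"+fn,cv2.cvtColor(c["color"],cv2.COLOR_RGB2BGR)); np.save("pics/"+fn+".npy",{k:c[k] for k in("fx","fy","cx","cy","k1","R","t")},allow_pickle=True)
def load(fn): return np.load("pics/"+fn+".npy",allow_pickle=True).item()
def ray(c,u,v):
    d=np.array([(u-c["cx"])/c["fx"],(v-c["cy"])/c["fy"]]); p=d.copy()
    for _ in range(30): p=d/(1+c["k1"]*(p@p))
    R=np.array(c["R"]); return -R.T@np.array(c["t"]), R.T@np.r_[p,1]
def atz(c,u,v,z):
    o,d=ray(c,u,v); return o+d*(z-o[2])/d[2]
def proj(c,X):
    p=np.array(c["R"])@X+np.array(c["t"]); q=p[:2]/p[2]; q=q*(1+c["k1"]*(q@q))
    return np.array([c["fx"]*q[0]+c["cx"],c["fy"]*q[1]+c["cy"]])
def tri(*obs):
    A=np.zeros((3,3));b=np.zeros(3)
    for c,u,v in obs:
        o,d=ray(c,u,v);d/=np.linalg.norm(d);P=np.eye(3)-d[:,None]*d;A+=P;b+=P@o
    X=np.linalg.solve(A,b); return X,[np.round(proj(c,X)-[u,v],1) for c,u,v in obs]
E
python3 - <<'E'
from h import *
for n in("scene","side","wrist"):
    c=cam(n);save(c,n+"0.png");print(n,np.round(-np.array(c["R"]).T@c["t"],3),np.round(np.array(c["R"])[2],2))
s=robot.sense();print(s); print(Ro.from_rotvec(s["orientation"]).as_matrix().round(3))
E
```

```text
scene [-0.249  0.433  1.095] [ 0.55 -0.39 -0.74]
side [0.165 0.89  0.877] [ 0.24 -0.76 -0.61]
wrist [ 0.282 -0.48   0.374] [-0.31 -0.12 -0.94]
{'t': 0.15, 'qpos': array([-1.39379553e+00,  2.59214612e-01,  1.53582700e+00,  6.59006615e-06,
        1.34796921e+00, -2.02823322e-01]), 'joint_velocities': array([-0.00105625, -0.00186772, -0.00376865,  0.00064849, -0.00161009,
       -0.001629  ]), 'joint_efforts': array([ 3.06471848e-03, -4.46384954e+01, -2.90817815e+01, -1.41422638e-04,
        8.23255163e-03, -2.64248757e-05]), 'tcp_pos': array([ 0.20386184, -0.51042461,  0.24464652]), 'orientation': array([-0.38704047,  2.01503165, -2.01212419]), 'force': array([ 0.0747617 , -0.26894746, -0.15703713]), 'ft_torque': array([-0.04050672, -0.02069093,  0.02834456]), 'width': 0.9995322152417425}
[[-0.929 -0.     0.371]
 [-0.371  0.001 -0.929]
 [-0.    -1.    -0.001]]
```

View pics/scene0.png

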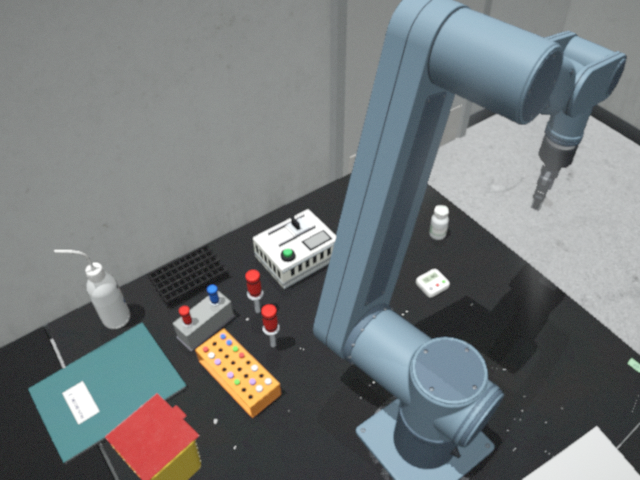

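View pics/side0.png

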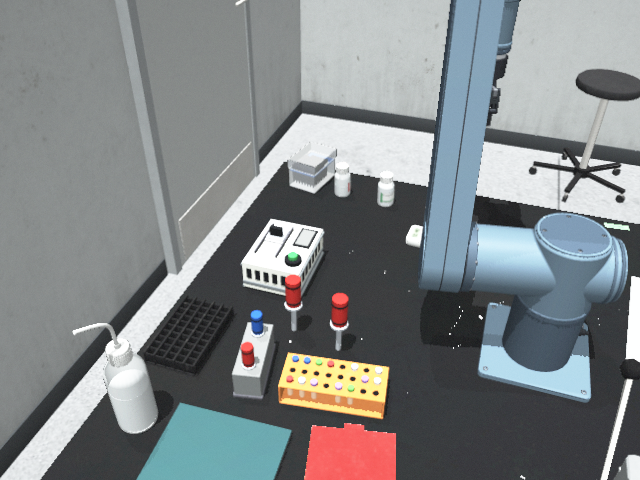

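Scene: calibrator with key at (288,255) and tab at (296,224); stand with red at (185,314) and blue at (212,294). Two larger red decoys stand at (254,285) and (270,320). The side view has the key at (293,259), tab at (276,231), red at (247,352), blue at (257,322), and the decoys at (293,292) and (340,310). I'll triangulate these roughly.

```bash
python3 - <<'E'
from h import *
a=load("scene0.png");b=load("side0.png")
for n,p,q in [("key",(288,253),(293,258)),("tab",(295.5,219),(276,227)),("red",(185,311),(247,347)),("blue",(212,290),(257,315)),("decoyA top",(253,272),(292.5,280)),("decoyB top",(270,309),(340.5,297)),("bottle",(440,209),(386,175)),("stand c1",(192,347),(234,391))]:
    print(n,*[x if isinstance(x,list) else x.round(3) for x in tri((a,*p),(b,*q))])
# zoomed crops
A=cv2.imread("pics/scene0.png")[190:360,160:350];B=cv2.imread("pics/side0.png")[210:410,220:370]
A=cv2.resize(A,None,fx=2.2,fy=2.2,interpolation=2);B=cv2.resize(B,None,fx=2.2,fy=2.2,interpolation=2)
im=np.zeros((450,770,3),np.uint8);im[:A.shape[0],:A.shape[1]]=A;im[:B.shape[0],430:430+B.shape[1]]=B;cv2.imwrite("pics/crop0.png",im)
E
```

```text
key [ 0.522 -0.025  0.082] [array([0.1, 0.4]), array([-0.3, -0.4])]
tab [ 0.589 -0.093  0.103] [array([0.1, 0.7]), array([-0.4, -0.7])]
red [0.501 0.261 0.102] [array([-0. , -0.3]), array([0.2, 0.3])]
blue [0.514 0.185 0.106] [array([-0. , -0.2]), array([0.2, 0.2])]
decoyA top [0.479 0.094 0.133] [array([0.2, 1.7]), array([-1.1, -1.6])]
decoyB top [0.373 0.117 0.136] [array([0. , 0.2]), array([-0.1, -0.2])]
bottle [ 0.411 -0.426  0.087] [array([0.1, 0.8]), array([-0.4, -0.7])]
stand c1 [ 0.529  0.262 -0.05 ] [array([-1. , -6.9]), array([5.1, 7.1])]
```

View pics/crop0.png

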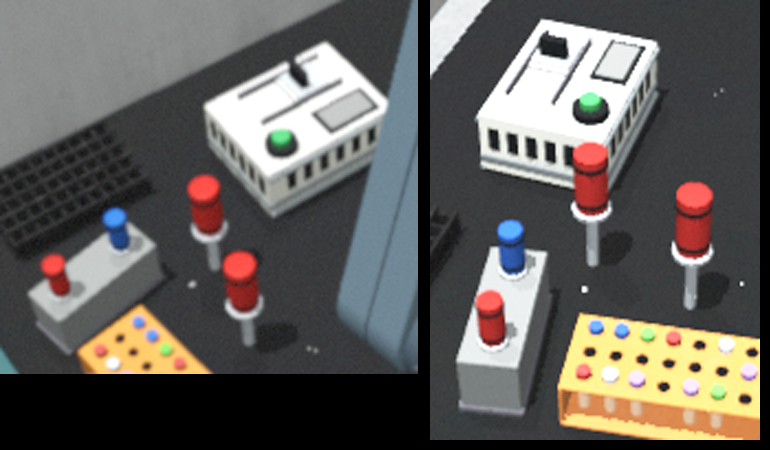

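Request:
{"op": "jog_arm", "data": {
  "deltas": [-5,-0.5,-2.7,0.05,-10,-1,-5.5,0.1,-15,-1.5,-8.2,0.15,-20,-2,-11,0.2,-25,-2.5,-13.7,0.25,-30,-3,-16.4,0.3,-35,-3.5,-19.2,0.34,-40,-3.5,-22,0.34,-45,-3.5,-24.7,0.34,-50.4,-3.5,-27.4,0.34]
}}

```text
t: 1.4
tcp_pos: [0.5713, -0.0679, 0.2802]
orientation: [-0.044, 2.201, -2.202]
force: [1.5, -1.3, 0.4]
width: 1.002
```

Request:
{"op": "jog_arm", "data": {
  "deltas": [0,0,0,0,0,0,0,0,0,0,0,0,0,0,0,0],
  "jaw": 120
}}

```text
t: 1.9
tcp_pos: [0.5699, -0.0707, 0.2805]
orientation: [-0.041, 2.202, -2.202]
force: [-0.3, 0.7, -0.2]
width: 0.531
```

```bash
python3 - <<'E'
from h import *
c=cam("wrist");save(c,"w1.png");s=robot.sense();print(s["t"],s["tcp_pos"],s["qpos"].round(2),s["width"]);print(Ro.from_rotvec(s["orientation"]).as_matrix().round(3))
E
```

```text
1.95 [ 0.56997048 -0.07057322  0.28055442] [-0.32  0.28  1.42 -0.    1.44  1.22] 0.5314196165976761
[[-0.999  0.     0.038]
 [-0.038 -0.    -0.999]
 [-0.    -1.     0.   ]]
```

View pics/w1.png

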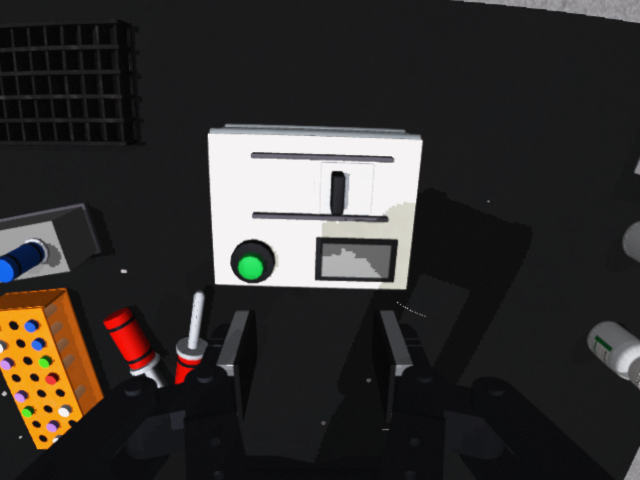

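Wrist view: box top corners are near (209,130), (421,136), (408,289) and (217,283). The key is at (250,267), the tab at (338,193), and the shutter is closed. I'll fit the calibrator's pose from these.

```bash
cat > fit.py <<'E'
from h import *
from scipy.optimize import least_squares
c=load("w1.png");im=cv2.imread("pics/w1.png")
hsv=cv2.cvtColor(im,cv2.COLOR_BGR2HSV)
m=cv2.inRange(hsv,(50,150,150),(70,255,255));m[:230]=0;m[290:]=0;m[:,:225]=0;m[:,280:]=0
ys,xs=np.nonzero(m);print("green",xs.min(),xs.max(),ys.min(),ys.max(),xs.mean(),ys.mean())
w=(im.min(2)>130).astype(np.uint8);w[:,:200]=0;w[:,430:]=0;w[300:]=0;w[:120]=0
k=max(cv2.findContours(w,0,2)[0],key=cv2.contourArea)
hull=cv2.convexHull(k);ap=cv2.approxPolyDP(hull,4,True)[:,0];print(ap.tolist())
E
python3 fit.py
python3 - <<'E'
from h import *
c=load("w1.png")
print("corners",[atz(c,*p,.075).round(4).tolist() for p in[(209,130),(421,136),(408,289),(217,283)]])
print("key",atz(c,250,268,.082),"tab",atz(c,338.5,176,.1075),atz(c,336,210,.1075))
sc=load("scene0.png");sd=load("side0.png")
print(tri((c,250,268),(sc,288,252),(sd,293,258)))
E
```

```text
green 238 262 256 278 250.0483870967742 267.3410138248848
[[210, 130], [419, 137], [405, 288], [215, 283]]
corners [[0.6289, 0.0138, 0.075], [0.6306, -0.154, 0.075], [0.4973, -0.1583, 0.075], [0.4968, 0.0121, 0.075]]
key [ 0.51536361 -0.01864679  0.082     ] tab [ 0.60153177 -0.08818236  0.1075    ] [ 0.57580718 -0.08774051  0.1075    ]
(array([ 0.51908658, -0.02066059,  0.0887222 ]), [array([ 1.2, -0.9]), array([-0.8,  1.2]), array([ 0.3, -1.3])])
```

```bash
python3 - <<'E'
import cv2
im=cv2.imread("pics/w1.png")[120:300,200:430];cv2.imwrite("pics/crop1.png",cv2.resize(im,None,fx=3.4,fy=3.3,interpolation=cv2.INTER_CUBIC)[:600,:790])
E
```

```text
(no output)
```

View pics/crop1.png

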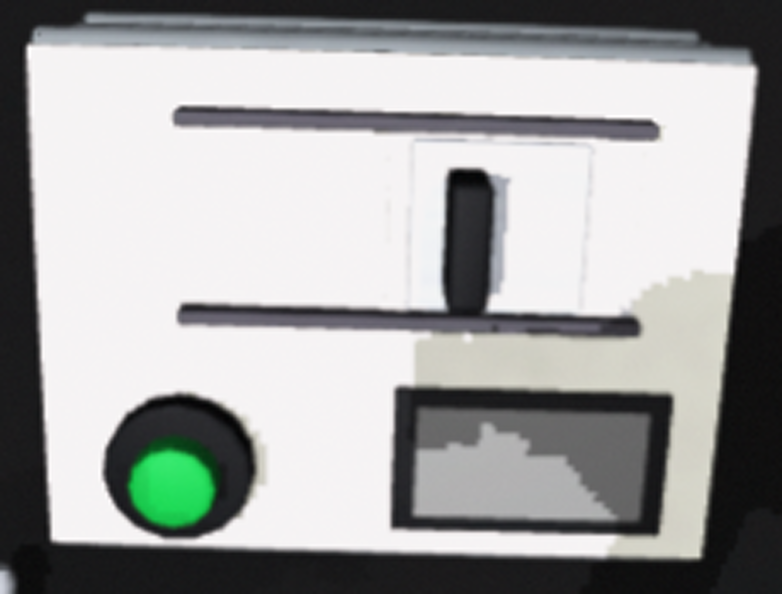

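```bash
cat > fit2.py <<'E'
from h import *
from scipy.optimize import least_squares
c=load("w1.png");print("k1",c["k1"],c["fx"],c["cx"],c["cy"])
f=[((65,85,75),(209,130)),((65,-85,75),(421,136)),((-65,-85,75),(407,288.5)),((-65,85,75),(216,283.5))]
cr=lambda x,y:(200+x/3.4,120+y/3.3)
def P(p,X):
    s,k=np.sin(p[2]),np.cos(p[2]);x,y,z=np.array(X)/1000
    return proj(c,np.array([p[0]+k*x-s*y,p[1]+s*x+k*y,z+(p[3] if len(p)>3 else 0)]))
for p0 in([.563,-.07,.01],[.563,-.07,.01,0]):
    r=least_squares(lambda p:np.ravel([P(p,X)-u for X,u in f]),p0)
    print(r.x.round(4),r.fun.round(1))
    p=r.x
    for n,X in[("key88",(-40,50,88)),("ring",(-40,50,80)),("tabc",(25,-22,107.5)),("tab +x-y",(40,-27,107.5)),("tab -x+y",(10,-17,107.5)),("sh ++",(46,-9,83.5)),("sh --",(4,-51,83.5)),("sh +-",(46,-51,83.5))]:
        q=P(p,X);print(n,q.round(1),"crop",((q-[200,120])*[3.4,3.3]).round())
E
python3 fit2.py
```

```text
k1 -0.09288993650104202 414.8006695637839 314.1069144194635 242.8886872118135
[ 0.5637 -0.0711  0.0117] [-1.1  1.6  1.5  1.3 -0.3 -1.9 -0.2 -1.5]
key88 [252.3 262.4] crop [178. 470.]
ring [253.6 258.9] crop [182. 458.]
tabc [343.8 193.1] crop [489. 241.]
tab +x-y [351.6 173.2] crop [515. 176.]
tab -x+y [336.2 212.5] crop [463. 305.]
sh ++ [326.3 159.7] crop [430. 131.]
sh -- [376.1 213.1] crop [599. 307.]
sh +- [379.9 161.3] crop [612. 136.]
[ 0.5639 -0.0711  0.0117  0.001 ] [-1.4  1.4  1.8  1.2  0.  -1.7 -0.5 -1.2]
key88 [252.1 262.6] crop [177. 471.]
ring [253.4 259.1] crop [182. 459.]
tabc [343.9 193.1] crop [489. 241.]
tab +x-y [351.7 173.1] crop [516. 175.]
tab -x+y [336.3 212.6] crop [463. 306.]
sh ++ [326.4 159.6] crop [430. 131.]
sh -- [376.3 213.2] crop [599. 307.]
sh +- [380.1 161.2] crop [612. 136.]
```

The fit puts the calibrator at (0.564, -0.071) with yaw about 0.012. The shutter and tab sit about 4 mm towards open. I'll pinch the tab next.

Request:
{"op": "jog_arm", "data": {
  "deltas": [-1.7,4,2,0.026,-1.7,8,2,0.026,-1.7,12,2,0.026,-1.7,15,2,0.026,-1.7,17.2,2,0.026,-1.7,17.2,2,0.026,-1.7,17.2,2,0.026]
}}

```text
t: 2.82
tcp_pos: [0.5888, -0.0894, 0.1094]
orientation: [-0.013, 2.213, -2.215]
force: [0.6, -0.9, 0.3]
width: 0.532
```

Request:
{"op": "jog_arm", "data": {
  "deltas": [0,0,0,0,0,0,0,0,0,0,0,0,0,0,0,0,0,0,0,0],
  "jaw": 255,
  "grip_force": 25
}}

```text
t: 3.45
tcp_pos: [0.5888, -0.0889, 0.1095]
orientation: [-0.013, 2.213, -2.214]
force: [-1.2, 0.0, 5.6]
width: 0.109
```

Request:
{"op": "jog_arm", "data": {
  "deltas": [0,0,-1,0,0,0,-2,0,0,0,-3,0,0,0,-4,0,0,0,-4.3,0,0,0,-4.3,0,0,0,-4.3,0]
}}

```text
t: 4.32
tcp_pos: [0.5884, -0.0456, 0.1095]
orientation: [-0.013, 2.213, -2.214]
force: [0.6, 0.2, 5.8]
width: 0.106
```

Request:
{"op": "jog_arm", "data": {
  "deltas": [0,0,-0.2,0,0,0,-0.3,0,0,0,-0.4,0,0,0,-0.4,0]
}}

```text
t: 4.82
tcp_pos: [0.5884, -0.0423, 0.1094]
orientation: [-0.013, 2.212, -2.215]
force: [-0.1, -0.8, 5.7]
width: 0.105
```

Request:
{"op": "jog_arm", "data": {
  "deltas": [0,0,-0.2,0,0,0,-0.3,0,0,0,-0.4,0,0,0,-0.4,0]
}}

```text
t: 5.32
tcp_pos: [0.5884, -0.0411, 0.1094]
orientation: [-0.013, 2.207, -2.219]
force: [-1.2, -11.1, 4.0]
width: 0.104
```

Request:
{"op": "jog_arm", "data": {
  "deltas": [0,0,0.3,0,0,0,0.3,0,0,0,0.3,0,0,-3,0.3,0,0,-6,0.3,0,-1,-9,2,0,-3,-12,4,0,-4,-13,5.5,0,-4,-13,5.5,0,-4,-13,5.5,0],
  "jaw": 120
}}

```text
t: 6.58
tcp_pos: [0.6274, -0.0913, 0.2371]
orientation: [-0.018, 2.217, -2.214]
force: [0.3, -0.0, 0.2]
width: 0.528
```

```bash
python3 - <<'E'
from h import *
c=cam("wrist");save(c,"w2.png");s=robot.sense();print(s["t"],s["tcp_pos"],s["width"],s["force"]);print(Ro.from_rotvec(s["orientation"]).as_matrix().round(3))
print(proj(c,np.array([.588,-.099,.079])))
E
```

```text
6.625 [ 0.62726024 -0.09116842  0.23708807] 0.5246337536728882 [0.18634763 0.38843904 0.26461525]
[[-1.    -0.002  0.014]
 [-0.014  0.001 -1.   ]
 [ 0.002 -1.    -0.001]]
[322.76751665 272.24683168]
```

View pics/w2.png

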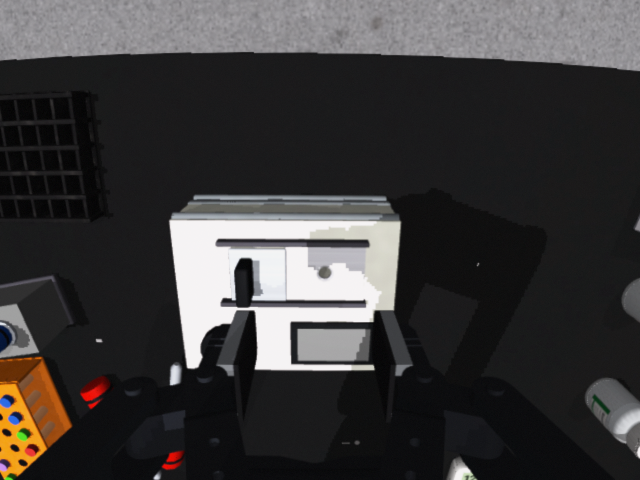

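Wrist view: the shutter is against its +y stop, and the well shows at (325,272). I'll view the red probe from the same relative pose so that the camera bias cancels.

Request:
{"op": "jog_arm", "data": {
  "deltas": [1,-1,-5,0,2,-2,-10,0,3.5,-3.3,-15,0,5,-3.3,-20,0,6,-3.3,-25,0,7,-3.3,-30,0,8.2,-3.3,-36,0,8.2,-3.3,-36.1,0,8.2,-3.3,-36.1,0,8.2,-3.3,-36.1,0]
}}

```text
t: 7.88
tcp_pos: [0.5413, 0.2665, 0.271]
orientation: [-0.015, 2.215, -2.216]
force: [-0.5, 0.3, 0.0]
width: 0.53
```

```bash
python3 - <<'E'
from h import *
c=cam("wrist");save(c,"w3.png");s=robot.sense();print(s["t"],s["tcp_pos"],s["qpos"].round(2));print(Ro.from_rotvec(s["orientation"]).as_matrix().round(4))
w=load("w2.png");g=cv2.imread("pics/w2.png",0)[260:284,310:340];m=(g<150);m=m.astype(np.uint8)
n,l,st,ce=cv2.connectedComponentsWithStats(m);print(st,ce+[310,260]);print(g[::2,::2])
print("well",atz(w,325,272,.079))
print(tri((load("w3.png"),300,272)) if 0 else proj(c,np.array([.501,.261,.112])))
E
```

```text
7.925 [0.54153815 0.2663205  0.27112002] [ 0.27  0.34  1.36 -0.    1.44  1.83]
[[-9.999e-01 -4.000e-04  1.210e-02]
 [-1.210e-02 -4.000e-04 -9.999e-01]
 [ 4.000e-04 -1.000e+00  4.000e-04]]
[[  0   0  30  24 598]
 [  8   6  13  13 122]] [[324.56354515 271.42140468]
 [324.18852459 271.8852459 ]]
[[182 183 183 184 183 184 184 186 184 184 184 185 185 185 185]
 [187 189 187 189 189 188 188 188 189 188 188 191 195 195 195]
 [184 183 183 185 185 185 186 184 185 185 193 225 243 243 243]
 [170 169 159 179 183 175 147 129 134 163 240 243 244 243 244]
 [242 241 170 180 185 153 103  94  99 145 217 241 243 243 244]
 [244 243 230 222 164  97  95  94 101 116 160 229 243 243 244]
 [243 244 243 228 147  92  94  96 114 116 130 225 243 244 244]
 [244 244 243 225 147  92  95 102 115 113 143 230 243 244 244]
 [244 243 243 236 188 115  91 102 111 112 207 237 243 244 243]
 [244 244 244 243 222 202 184 143 159 213 235 242 243 244 244]
 [243 244 243 244 242 236 228 223 224 233 242 244 243 243 243]
 [244 244 243 243 243 243 242 241 242 243 244 243 243 243 244]]
well [ 0.58822587 -0.10067435  0.079     ]
[319.47158716 273.27752908]
```

View pics/w3.png

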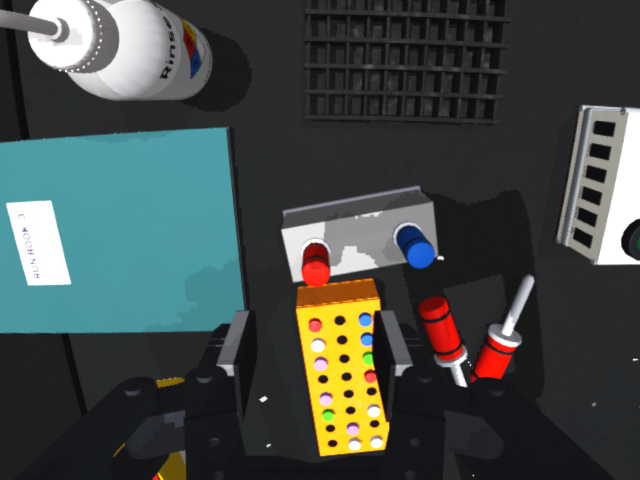

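Wrist view: red handle top at about (316,272), blue at (420,253), orange rack just on the robot side of the stand. I'll refine the handle position with a colour mask.

```bash
cat > red.py <<'E'
from h import *
from scipy.optimize import least_squares
c=load("w3.png");hsv=cv2.cvtColor(cv2.imread("pics/w3.png"),cv2.COLOR_BGR2HSV)
m=(cv2.inRange(hsv,(0,150,60),(6,255,255))|cv2.inRange(hsv,(170,150,60),(180,255,255)));m[:235]=0;m[292:]=0;m[:,:295]=0;m[:,340:]=0
n,l,st,ce=cv2.connectedComponentsWithStats(m);print(st.tolist())
# silhouette fit: hull of projected top & lower handle circles vs mask extents
ys,xs=np.nonzero(m);h=cv2.convexHull(np.c_[xs,ys].astype(np.float32))
a=np.linspace(0,2*np.pi,60)
def sil(x,y,zt):
    P=[proj(c,np.array([x+.011*np.cos(t),y+.011*np.sin(t),z])) for z in(zt,zt-.046) for t in a]
    return np.array(P)
def res(p,zt=.112):
    P=sil(p[0],p[1],zt); return [P[:,0].min()-xs.min()+.5,P[:,0].max()-xs.max()-.5,P[:,1].max()-ys.max()-.5,P[:,1].min()-ys.min()+.5]
for zt in(.107,.112,.117):
    r=least_squares(res,[.5,.26],args=(zt,));print(zt,r.x.round(4),r.fun.round(1))
r=least_squares(lambda p:res(p[:2],p[2]),[.5,.26,.112],x_scale=.01);print("free z",r.x.round(4),r.fun.round(1))
E
python3 red.py
```

```text
[[0, 0, 640, 480, 306254], [302, 244, 28, 43, 946]]
0.107 [0.4973 0.2639] [-0.3  0.3  1.5 -1.6]
0.112 [0.4994 0.264 ] [-0.5  0.5  1.8 -1.9]
0.117 [0.5015 0.264 ] [-0.8  0.8  2.2 -2.3]
free z [0.4902 0.2638 0.0898] [ 0.5 -0.5  0.3 -0.3]
```

Request:
{"op": "jog_arm", "data": {
  "deltas": [6,0,0,0,12,0,0,0,12,0,0,0,12,0,0,0]
}}

```text
t: 8.43
tcp_pos: [0.4223, 0.2654, 0.272]
orientation: [-0.011, 2.215, -2.214]
force: [0.6, 0.1, -0.3]
width: 0.535
```

```bash
python3 - <<'E'
from h import *
c=cam("wrist");save(c,"w4.png");s=robot.sense();print(s["t"],s["tcp_pos"])
p=proj(c,np.array([.5,.264,.112])).round().astype(int);print(p, proj(c,np.array([.5,.264,.089])))
im=cv2.imread("pics/w4.png");x,y=p
hsv=cv2.cvtColor(im,cv2.COLOR_BGR2HSV)
m=(cv2.inRange(hsv,(0,150,60),(6,255,255))|cv2.inRange(hsv,(170,150,60),(180,255,255)))
n,l,st,ce=cv2.connectedComponentsWithStats(m);print([(a.tolist(),b.round(1).tolist()) for a,b in zip(st,ce) if a[4]>100])
def crop(im,x,y,r=40):
    y=max(y,r); return cv2.resize(im[y-r:y+r,x-r:x+r],(390,390),interpolation=cv2.INTER_CUBIC)
cv2.imwrite("pics/crop34.png",np.hstack([crop(cv2.imread("pics/w3.png"),316,265),crop(im,x,y)]))
E
```

```text
8.475 [0.42285029 0.26548231 0.27189762]
[316 111] [316.30902108 110.14726616]
[([0, 0, 640, 480, 294064], [324.5, 235.5]), ([301, 94, 32, 33, 809], [316.6, 110.0]), ([429, 186, 34, 22, 543], [445.5, 196.6]), ([309, 197, 14, 14, 139], [315.5, 203.6]), ([434, 201, 42, 47, 1262], [455.6, 225.7]), ([505, 231, 32, 17, 263], [520.1, 240.3]), ([448, 241, 30, 16, 221], [464.0, 250.5]), ([490, 242, 43, 44, 1210], [510.3, 264.4]), ([371, 261, 13, 14, 139], [377.0, 267.2]), ([486, 279, 32, 18, 289], [500.2, 289.0]), ([0, 348, 141, 107, 7944], [62.7, 390.7]), ([159, 452, 22, 20, 259], [170.4, 463.0])]
```

View pics/crop34.png

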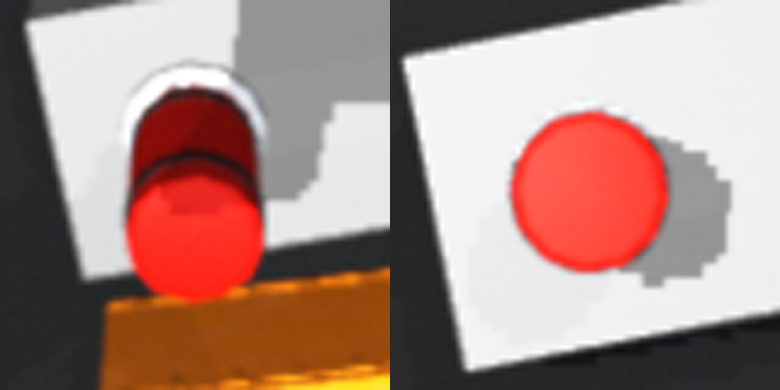

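```bash
python3 - <<'E'
from h import *
a=load("w3.png");b=load("w4.png");w=load("w2.png")
print(tri((a,316.2,273.5),(b,316.5,110.2)))
for z in(.110,.112): print(z,atz(a,316.2,273.5,z),atz(b,316.5,110.2,z))
for u in [(324.2,271.9),(324.5,272)]: print("well",atz(w,*u,.079))
from rig import robot;s=robot.sense();print(s["tcp_pos"]);print(Ro.from_rotvec(s["orientation"]).as_matrix().round(4))
E
```

```text
(array([0.50041934, 0.26371916, 0.11115974]), [array([-0.3,  0. ]), array([ 0.4, -0. ])])
0.11 [0.4999197  0.26344427 0.11      ] [0.50039191 0.26397446 0.11      ]
0.112 [0.50078701 0.26346727 0.112     ] [0.50043259 0.26398523 0.112     ]
well [ 0.58829902 -0.10007097  0.079     ]
well [ 0.5882205  -0.10029838  0.079     ]
[0.42285029 0.26548231 0.27189762]
[[-9.999e-01  2.000e-03  1.240e-02]
 [-1.240e-02  5.000e-04 -9.999e-01]
 [-2.000e-03 -1.000e+00 -4.000e-04]]
```

Request:
{"op": "jog_arm", "data": {
  "deltas": [-4,0,0.1,0,-7.8,0,0.3,0,-7.8,4,0.3,0,-7.8,8,0.3,0,-7.8,12,0.3,0,-7.8,15,0.3,0,-7.8,17,0.3,0,-7.8,18.2,0.3,0,-7.8,18.2,0.3,0,-7.8,18.2,0.3,0]
}}

```text
t: 9.72
tcp_pos: [0.5004, 0.2641, 0.0901]
orientation: [-0.013, 2.214, -2.213]
force: [0.2, 0.7, -1.0]
width: 0.53
```

Request:
{"op": "jog_arm", "data": {
  "deltas": [0,0,0,0,0,0,0,0,0,0,0,0,0,0,0,0,0,0,0,0],
  "jaw": 255,
  "grip_force": 40
}}

```text
t: 10.35
tcp_pos: [0.5, 0.2643, 0.0904]
orientation: [-0.013, 2.214, -2.213]
force: [-0.5, 0.1, 6.4]
width: 0.249
```

Request:
{"op": "jog_arm", "data": {
  "deltas": [0,-1,0,0,0,-3,0,0,0,-6,0,0,0,-9,0,0,0,-12,0,0,0,-15,0,0,0,-16,0,0,0,-16,0,0,0,-16,0,0]
}}

```text
t: 11.48
tcp_pos: [0.4986, 0.2638, 0.2478]
orientation: [-0.018, 2.215, -2.217]
force: [0.3, 0.5, -0.7]
width: 0.246
```

```bash
python3 - <<'E'
from h import *
s=robot.sense();print(s["t"],s["tcp_pos"],s["force"],s["width"]);print(Ro.from_rotvec(s["orientation"]).as_matrix().round(4))
A=cam("side");save(A,"s5.png");B=cam("wrist");save(B,"w5.png")
S=cv2.resize(cv2.imread("pics/s5.png")[150:390,200:380],None,fx=2,fy=2,interpolation=2)
W=cv2.imread("pics/w5.png")[0:480,200:460]
cv2.imwrite("pics/v5.png",np.hstack([S,W]))
E
```

```text
11.475 [0.49858372 0.26377628 0.24780726] [ 0.29236437  0.47375588 -0.73355036] 0.2462295866142004
[[-9.999e-01 -2.600e-03  1.370e-02]
 [-1.370e-02 -7.000e-04 -9.999e-01]
 [ 2.600e-03 -1.000e+00  7.000e-04]]
```

View pics/v5.png

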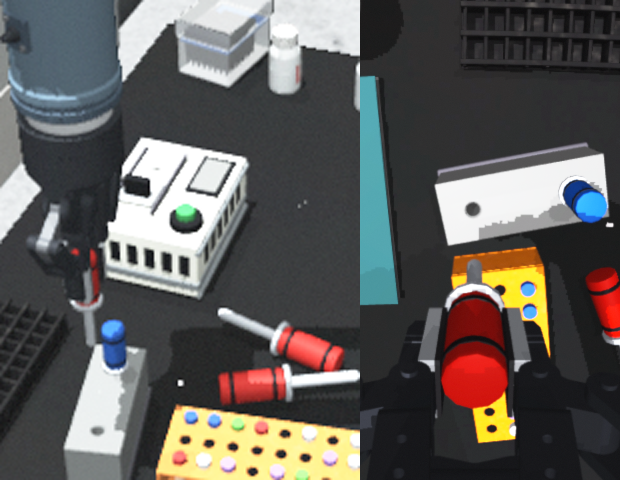

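The side view shows the red probe held upright and the blue one still in place. The oversized decoys lie on the bench; they were balanced on their tips at the start, and my first wrist picture already shows them down, before I touched anything. Next I carry the probe over the well.

Request:
{"op": "jog_arm", "data": {
  "deltas": [-1,0,4,0,-2,0,8,0,-3,0,12,0,-4,0,17,0,-5,0,22,0,-6,0,27,0,-7,0,31,0,-8,0,35,0,-8.35,0,36.5,0,-8.35,0,36.5,0]
}}

```text
t: 12.82
tcp_pos: [0.5876, -0.1002, 0.2484]
orientation: [-0.015, 2.217, -2.215]
force: [-0.6, 0.0, -1.1]
width: 0.244
```

Request:
{"op": "jog_arm", "data": {
  "deltas": [0,0,0,0,0,0,0,0,0,0,0,0]
}}

```text
t: 13.2
tcp_pos: [0.5878, -0.0988, 0.2496]
orientation: [-0.016, 2.214, -2.214]
force: [-0.5, -0.4, -1.0]
width: 0.247
```

```bash
python3 - <<'E'
from h import *
s=robot.sense();print(s["t"],s["tcp_pos"],s["force"],s["width"]);print(Ro.from_rotvec(s["orientation"]).as_matrix().round(4))
E
```

```text
13.2 [ 0.58778643 -0.09875553  0.2495797 ] [-0.4574614  -0.3549387  -0.99859474] 0.24657100138183238
[[-9.999e-01  3.000e-04  1.520e-02]
 [-1.520e-02  0.000e+00 -9.999e-01]
 [-3.000e-04 -1.000e+00 -0.000e+00]]
```

Request:
{"op": "jog_arm", "data": {
  "deltas": [0,3,0.05,0,0,6,0.05,0,0,8,0.05,0,0,8.7,0.05,0,0,8.7,0.05,0,0,8.7,0.05,0]
}}

```text
t: 13.95
tcp_pos: [0.5886, -0.1004, 0.1635]
orientation: [-0.013, 2.213, -2.214]
force: [0.1, 0.1, 0.5]
width: 0.244
```

Request:
{"op": "jog_arm", "data": {
  "deltas": [0,0.3,0,0,0,0.6,0,0,0,0.9,0,0,0,1.2,0,0,0,1.2,0,0]
}}

```text
t: 14.58
tcp_pos: [0.5877, -0.1002, 0.1499]
orientation: [-0.016, 2.215, -2.215]
force: [0.3, 0.0, -0.7]
width: 0.243
```

Request:
{"op": "jog_arm", "data": {
  "deltas": [0,0.6,0,0,0,1.2,0,0,0,1.8,0,0,0,2.4,0,0,0,3,0,0,0,3.5,0,0,0,3.9,0,0,0,4.1,0,0,0,4.1,0,0]
}}

```text
t: 15.7
tcp_pos: [0.5878, -0.1003, 0.1092]
orientation: [-0.016, 2.215, -2.215]
force: [-0.8, 0.3, -0.5]
width: 0.244
```

Request:
{"op": "jog_arm", "data": {
  "deltas": [0,0.1,0,0,0,0.2,0,0,0,0.25,0,0]
}}

```text
t: 16.08
tcp_pos: [0.5879, -0.1002, 0.1074]
orientation: [-0.015, 2.214, -2.214]
force: [-2.8, 1.4, 6.9]
width: 0.246
```

The flange seated at exactly the expected height with 6.9 N of contact force. I'll release and rise.

Request:
{"op": "jog_arm", "data": {
  "deltas": [0,0,0,0,0,0,0,0,0,0,0,0,0,-2,0,0,0,-5,0,0,0,-8,0,0,0,-11,0,0,0,-13,0,0,0,-13,0,0,0,-13,0,0],
  "jaw": 120
}}

```text
t: 17.32
tcp_pos: [0.5874, -0.1001, 0.2357]
orientation: [-0.017, 2.216, -2.215]
force: [-0.2, 0.5, -0.3]
width: 0.53
```

Request:
{"op": "jog_arm", "data": {
  "deltas": [-4,0,2,0,-4,0,2,0,-4,0,2,0],
  "jaw": 255
}}

```text
t: 17.7
tcp_pos: [0.6273, -0.1194, 0.2351]
orientation: [-0.019, 2.217, -2.215]
force: [0.5, -0.0, -0.2]
width: -0.003
```

```bash
python3 - <<'E'
from h import *
s=robot.sense();print(s["t"],s["tcp_pos"],s["force"],s["width"]);print(Ro.from_rotvec(s["orientation"]).as_matrix().round(4))
A=cam("side");save(A,"s6.png");B=cam("wrist");save(B,"w6.png")
S=cv2.resize(cv2.imread("pics/s6.png")[190:370,220:345],None,fx=2.66,fy=2.66,interpolation=2)
W=cv2.imread("pics/w6.png")[1:479,140:560];cv2.imwrite("pics/v6.png",np.hstack([S[:478],W]))
E
```

```text
17.7 [ 0.62726398 -0.11943755  0.23512839] [ 0.54232666 -0.00667547 -0.19310627] -0.003087487770186675
[[-0.9999 -0.0031  0.0137]
 [-0.0137  0.0012 -0.9999]
 [ 0.0031 -1.     -0.0013]]
```

View pics/v6.png

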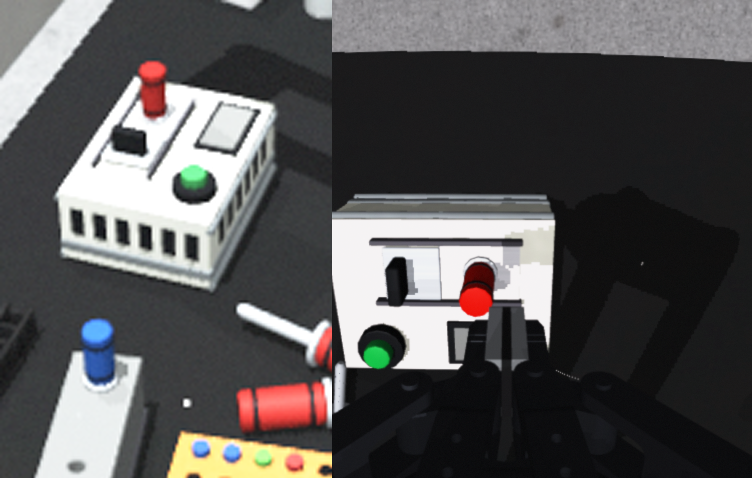

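The probe is upright and home, the shutter open, blue in its hole. The key is in the wrist view at (184,357); I'll triangulate it.

```bash
python3 - <<'E'
from h import *
a=load("w1.png");b=load("w6.png")
hsv=cv2.cvtColor(cv2.imread("pics/w6.png"),cv2.COLOR_BGR2HSV);m=cv2.inRange(hsv,(50,150,150),(70,255,255));n,l,st,ce=cv2.connectedComponentsWithStats(m);i=1+st[1:,4].argmax();print(st[i],ce[i])
print(tri((a,250,267.3),(b,*ce[i])),atz(b,*ce[i],.088),atz(a,250,267.3,.088))
print(tri((a,250,267.3),(b,*ce[i]),(load("scene0.png"),288,252.5),(load("side0.png"),293,258)))
E
```

```text
[172 348  25  21 421] [183.85273159 358.04038005]
(array([ 0.5223847 , -0.02092125,  0.09707763]), [array([-0., -0.]), array([0., 0.])]) [ 0.51597307 -0.01757148  0.088     ] [ 0.51854223 -0.01956501  0.088     ]
(array([ 0.51843093, -0.01963144,  0.08933908]), [array([-0.2,  0.7]), array([ 1.7, -1.5]), array([-1. ,  0.9]), array([ 0.4, -1.2])])
```

Request:
{"op": "jog_arm", "data": {
  "deltas": [4,0,-4,0,8,0,-8,0,10.4,0,-10,0,10.4,3,-10,0,10.4,7,-10,0,10.4,10,-10,0,10.4,11.5,-10,0,10.4,11.5,-10,0]
}}

```text
t: 18.8
tcp_pos: [0.5221, -0.0209, 0.1214]
orientation: [-0.017, 2.216, -2.215]
force: [0.8, 1.4, 0.3]
width: -0.003
```

Request:
{"op": "jog_arm", "data": {
  "deltas": [0,0.2,0,0,0,0.4,0,0,0,0.6,0,0,0,0.8,0,0,0,0.8,0,0]
}}

```text
t: 19.42
tcp_pos: [0.5227, -0.0212, 0.1137]
orientation: [-0.016, 2.215, -2.215]
force: [-0.1, -0.6, 0.5]
width: 0.004
```

Request:
{"op": "jog_arm", "data": {
  "deltas": [0,0.2,0,0,0,0.4,0,0,0,0.4,0,0]
}}

```text
t: 19.8
tcp_pos: [0.5229, -0.0212, 0.1098]
orientation: [-0.015, 2.214, -2.214]
force: [0.3, -0.7, 1.8]
width: 0.004
```

Request:
{"op": "jog_arm", "data": {
  "deltas": [0,0.2,0,0,0,0.4,0,0,0,0.4,0,0]
}}

```text
t: 20.18
tcp_pos: [0.5229, -0.0212, 0.1059]
orientation: [-0.015, 2.214, -2.214]
force: [0.1, -0.2, 3.0]
width: -0.001
```

Request:
{"op": "jog_arm", "data": {
  "deltas": [0,0.2,0,0,0,0.4,0,0,0,0.4,0,0]
}}

```text
t: 20.55
tcp_pos: [0.523, -0.0213, 0.1046]
orientation: [-0.014, 2.213, -2.214]
force: [-8.1, 1.2, 25.3]
width: -0.003
```

The key bottomed: 25 N at a tip height of about 0.0906, roughly 6 mm below its 0.097 top. Lifting off.

Request:
{"op": "jog_arm", "data": {
  "deltas": [0,-0.3,0,0,0,-1,0,0,0,-4,0,0,0,-8,0,0,0,-12,0,0,4,-14,-3,0,8,-16,-6,0,8,-16,-6,0,8,-16,-6,0]
}}

```text
t: 21.68
tcp_pos: [0.4422, 0.0376, 0.2617]
orientation: [-0.015, 2.214, -2.214]
force: [-0.8, 0.2, -0.9]
width: 0.0
```

```bash
python3 - <<'E'
from h import *
s=robot.sense();print(s["t"],s["tcp_pos"],s["force"])
A=cam("scene");save(A,"c7.png");B=cam("side");save(B,"s7.png")
L=cv2.resize(cv2.imread("pics/c7.png")[150:390,150:470],(400,300),interpolation=2)
S=cv2.resize(cv2.imread("pics/s7.png")[150:390,200:440],(400,400),interpolation=2)
o=np.zeros((400,800,3),np.uint8);o[:300,:400]=L;o[:,400:]=S;cv2.imwrite("pics/v7.png",o)
E
```

```text
21.675 [0.44218998 0.03760315 0.26170924] [-0.7632524   0.19771333 -0.87822993]
```

View pics/v7.png

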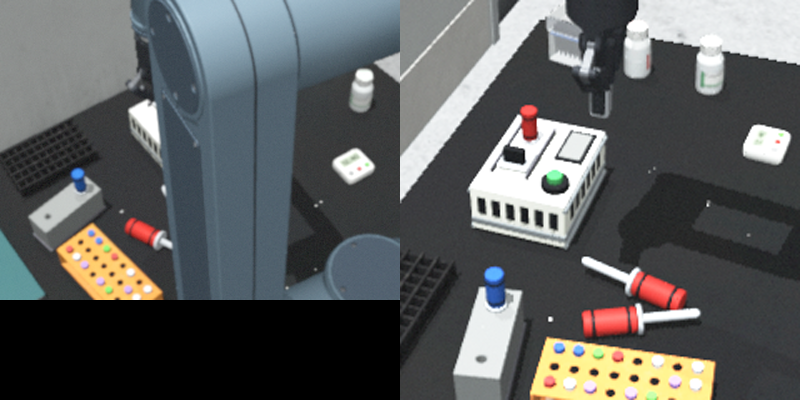

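The final views show red home and upright, shutter open, key up, blue in the stand, and both bottles standing. The gripper is clear of everything, so I'm handing in.

```bash
python3 -c "
from rig import robot
print(robot.sign_off())"
```

```text
the job is handed in; nothing more can be done
None
```

The check was started in the order asked and handed in at about 22 s: shutter opened, red probe put in the well, green key pressed and let go.

- **Shutter:** I slid it until it met its stop, where the force rose to 11 N. It moved about 48 mm; in the first close view it already looked slightly open.
- **Red probe:** It went into the well with no side force. The flange touched at the expected height, with 6.9 N of contact force.
- **Green key:** I pressed it until it stopped, about 6 mm down at 25 N, then let it go. In the last picture it looks back up.
- **Final look:** The red probe is upright and home, the shutter is open, the blue probe is in its hole, both bottles are standing and the gripper touches nothing.

- **Larger red probes:** The two oversized red probes were upright in the first pictures and lying on the bench by my first close wrist view. I had touched nothing by then; they seem to have been balanced on their tips and fallen on their own.
- **Key height:** My measurements of the key's height disagreed (89 mm with all cameras, 97 mm from the wrist camera alone). The press fitted 97 mm.

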